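# Sort the kiln furniture back into its trays

## Task

Kiln furniture from the last firing lies mixed on the bench: two long posts, two short posts and a three-armed stilt. Put each piece into the wooden tray that already holds its own kind, lying flat on the tray's floor beside what is there and not on top of anything, set down and never dropped. Leave the tumbler standing where it is.

Things in the scene. Friction and masses are not known exactly. Their poses are not given: they have to be found in the camera images.
- long_a: Long kiln post: a plain fired cream-coloured bar with a square core hole along it, 127 mm long, 38 x 38 mm in section, about 0.28 kg, lying on its side on the bench outside the trays. Origin at its centre (19 mm above what it lies on); x runs along its length, z starts up.
- long_b: Long kiln post: a plain fired cream-coloured bar with a square core hole along it, 127 mm long, 38 x 38 mm in section, about 0.28 kg, lying on its side on the bench outside the trays. Origin at its centre (19 mm above what it lies on); x runs along its length, z starts up. The same as long_a; which is which does not matter.
- short_a: Short kiln post: a plain fired cream-coloured bar with a square core hole along it, 64 mm long, 38 x 38 mm in section, about 0.14 kg, lying on its side on the bench outside the trays. Origin at its centre (19 mm above what it lies on); x runs along its length, z starts up.
- short_b: Short kiln post: a plain fired cream-coloured bar with a square core hole along it, 64 mm long, 38 x 38 mm in section, about 0.14 kg, lying on its side on the bench outside the trays. Origin at its centre (19 mm above what it lies on); x runs along its length, z starts up. The same as short_a; which is which does not matter.
- stilt: Kiln stilt: a fired cream three-armed star (Y), 26 mm high, 0.06 kg. Three arms 12 mm wide, 12 mm high, reach 38 mm from the centre, 120 degrees apart, the first along its x. Pins 7 mm high, 10 mm wide, above and below each arm, 32 mm from the centre; arms 7 to 19 mm above what it stands on. Origin at its centre, 13 mm up; z up. Can be pinched across one arm between centre and pin.
- long_tray: One of three like wooden trays fixed on the bench: 180 (x) by 210 mm (y) outside, walls 8 mm thick, top 40 mm over the bench, floor 8 mm thick. Origin: centre of its underside; z up; yaw under 0.1 rad. Known by what it holds: one loose 127 mm long post along x by the +y wall, centred at y = +74 mm. The floor from y = +50 to -97 mm is empty.
- short_tray: One of three like wooden trays fixed on the bench: 180 (x) by 210 mm (y) outside, walls 8 mm thick, top 40 mm over the bench, floor 8 mm thick. Origin: centre of its underside; z up; yaw under 0.1 rad. Known by what it holds: two loose 64 mm short posts end to end along x by the +y wall, centred at x = +42 and -42 mm, y = +74 mm. The floor from y = +50 to -97 mm is empty.
- stilt_tray: One of three like wooden trays fixed on the bench: 180 (x) by 210 mm (y) outside, walls 8 mm thick, top 40 mm over the bench, floor 8 mm thick. Origin: centre of its underside; z up; yaw under 0.1 rad. Known by what it holds: two loose three-armed stilts side by side, centred at x = +42 and -42 mm, y = +50 mm, reaching down to y = +25 mm. The floor below that, to y = -97 mm, is empty.
- tumbler: Glazed teal clay tumbler standing on the bench to the robot's right, 72 mm across the rim, 88 mm high, 0.26 kg. Not part of the job. Origin at the centre of its underside; z up.
Things that resemble listed ones, but are neither listed nor needed, are in the scene too. Leave any blue or purple look-alike of the long_b alone.

How it is judged (in metres and radians):
At the end, for the whole second after the job is handed in: Each post and the stilt is in the tray of its own kind: centre inside the walls, within 6 mm of the height at which it lies on the tray's floor, posts level within 0.1 rad, all at rest (under 0.02 m/s, 0.2 rad/s) (x of long_a in the frame of long_tray between -0.082 and 0.082 m and y of long_a in the frame of long_tray between -0.097 and 0.097 m and z of long_a in the frame of long_tray between 0.01 and 0.033 m and angle between long_a's own x axis and vertical between 1.47 and 1.67 rad and linear speed of each of long_a, long_b, short_a, short_b, stilt below 0.02 m/s and angular speed of each of long_a, long_b, short_a, short_b, stilt below 0.2 rad/s and x of long_b in the frame of long_tray between -0.082 and 0.082 m and y of long_b in the frame of long_tray between -0.097 and 0.097 m and z of long_b in the frame of long_tray between 0.01 and 0.033 m and angle between long_b's own x axis and vertical between 1.47 and 1.67 rad and x of short_a in the frame of short_tray between -0.082 and 0.082 m and y of short_a in the frame of short_tray between -0.097 and 0.097 m and z of short_a in the frame of short_tray between 0.01 and 0.033 m and angle between short_a's own x axis and vertical between 1.47 and 1.67 rad and x of short_b in the frame of short_tray between -0.082 and 0.082 m and y of short_b in the frame of short_tray between -0.097 and 0.097 m and z of short_b in the frame of short_tray between 0.01 and 0.033 m and angle between short_b's own x axis and vertical between 1.47 and 1.67 rad and x of stilt in the frame of stilt_tray between -0.082 and 0.082 m and y of stilt in the frame of stilt_tray between -0.097 and 0.097 m and z of stilt in the frame of stilt_tray between 0.01 and 0.027 m); the robot touches nothing.
It fails at once if a post or the stilt falls or flies free of the fingers faster than 0.7 m/s (dropped from more than about 25 mm) ((linear speed of long_a above 0.7 m/s and contact force between the fingers and long_a below 0.05 N) or (linear speed of long_b above 0.7 m/s and contact force between the fingers and long_b below 0.05 N) or (linear speed of short_a above 0.7 m/s and contact force between the fingers and short_a below 0.05 N) or (linear speed of short_b above 0.7 m/s and contact force between the fingers and short_b below 0.05 N) or (linear speed of stilt above 0.7 m/s and contact force between the fingers and stilt below 0.05 N)).
It fails at once if the tumbler is shifted more than 30 mm or tipped more than 0.35 rad (distance of tumbler from where it was at the start of the episode above 0.03 m or angle between tumbler's own z axis and vertical above 0.35 rad).
It also fails if it takes over 120 s, if anything falls off the work surface, if the arm or the gripper's body presses on something with over 40 N, if the wrist force passes 120 N, or if a joint passes its speed limit or range.

## Robot

A 6-joint arm with a two-finger parallel gripper is mounted at the origin on the work surface. World frame = base frame: x ahead of the robot, y to its left, z up, the work surface at z = 0. Lengths are in m, angles in degrees, forces in N, time in s.
With the tool pointing down it reaches from about 0.325 to 0.775 m from the base axis. Payload 9.3 kg.
Tool frame: the origin (TCP) lies on the centre line of the jaws, within the pads' length; the fingertips stand 8 mm ahead of it and the grasp point (between the pads) lies 11 mm behind it; z points along the fingers, x is the direction in which the jaws open and shut, and the axes are right-handed (so a half turn about z gives the same grasp; the last joint's range is limited). The gripper opens to 85 mm and grips with 20 to 120 N. Pads are 22 mm wide; open, the fingers measure 114 mm over their backs; the gripper's body (76 mm by 85 mm) begins 54 mm behind the grasp point. The pads swing forward as they close: fully open they stand 13 mm farther back than shut.
Start: joints at [-78.644, 14.817, 1.232, 76.415, 0, 81.257], TCP at [0.189, -0.517, 0.239] pointing down, gripper open.
Joint ranges: [-174.27, 174.27], [-52.1, 104.24], [-59.71, 78.15], [-110.17, 111.67], [-87.03, 83.33], [-180, 180]. Speed limits (degrees/s): [127.2, 127.2, 159.86, 180, 180, 180].

## Interface

Orientations are given as a 3x3 rotation matrix whose columns are the frame's x, y, z axes.
In Python, from cell import r, imaging gives the robot as it stands. The module is installed in compiled form; this text tells all that it offers. Calls block until the motion is done:
- r.move_to(position, orientation): joint-space move of the TCP to a pose.
- r.move_l(position, rotation=None, v=0.15, force_limit=None): straight line of the TCP; rotation=None keeps the orientation; v is the mean speed in m/s. With force_limit (N) it stops when the force on the tool has changed by that much, and returns True; else False.
- r.set_joints(angles): joint-space move.
- r.move_gripper(opening): finger opening in m; the grip force is fixed at half the most; returns when the fingers have stopped.
- r.dwell(seconds).
- r.solve_ik(position, orientation): joint angles nearest the present ones, or None.
- r.get_state(): the state.
- imaging.camera(name): name is "side" or "top" or "wrist"; returns a dict with "frame" (420x560x3 uint8, red, green, blue), "fx", "fy", "cx", "cy" (pixels), "world_from_camera" (4x4, takes a point from camera to world coordinates); the wrist camera has in their place "hand_eye" (4x4, takes a point from camera to tool coordinates, whose origin is the TCP and whose axes are the tool frame's). Camera axes: x right, y down, z forward; pixel columns grow to the right and rows downward; lengths in m; the calibration is good to about 2 mm. A picture is of the moment at which its call begins: read the wrist's pose just before it. There is no depth.
A pose or a line that the arm cannot do raises r.MotionError and nothing moves.
- r.close_job(): hands the job in, once; it reports no verdict.
The state is a dict: "time": time; "qpos": joint angles; "joint_velocities": joint speeds; "joint_efforts": joint torques, N m; "ee_pos": TCP position; "tool_rot": TCP orientation; "contact_force": force on the tool from outside, world axes, zero at the start; "moment": the same for the moment, N m; "gripper_width": finger opening in m.
Only numpy, scipy, OpenCV 4.12 (cv2) and the standard library are available. Lean on these libraries where they do the work, as an engineer would, in place of code of your own. Each camera call takes 0.05 s, during which the arm holds its last target.

## Working session

There is one attempt and no reset: what is moved stays moved. The work goes in short steps, each a Python script; the robot and the scene stay as the last script left them, time stands still between calls to the robot, and variables do not carry over. Pictures are saved under pics/ and viewed, and the job is handed in when it is done.

```bash
mkdir -p pics; python3 - <<'E'
from cell import r, imaging
import cv2,json
s=r.get_state();print(s['time'],s['ee_pos'],s['gripper_width'])
for n in ['top','side','wrist']:
    c=imaging.camera(n);cv2.imwrite(f'pics/{n}0.png',c['frame'][:,:,::-1])
    print(n,c['fx'],c['fy'],c['cx'],c['cy'],c.get('world_from_camera',c.get('hand_eye')))
E
```

```text
0.0 [ 0.18895128 -0.51622935  0.23864505] 0.08556732288877333
top 505.438089857848 505.438089857848 289.2401540360793 208.08827341745365 [[ 0.01687041 -0.98730227  0.15795447  0.38683364]
 [-0.99982795 -0.01543971  0.01028043 -0.10817591]
 [-0.00771112 -0.15810073 -0.98739288  1.41694475]
 [ 0.          0.          0.          1.        ]]
side 429.6696573447917 429.6696573447917 278.17392043627024 218.15710041957698 [[ 0.99949875 -0.02544834  0.01883164  0.56442038]
 [-0.03142847 -0.72605954  0.68691324 -0.80445271]
 [-0.00380791 -0.68716078 -0.7264954   0.78950136]
 [ 0.          0.          0.          1.        ]]
wrist 343.2947120421383 343.2947120421383 284.7249730235873 206.2823055455598 [[ 9.99999932e-01 -2.96517803e-04 -2.17546834e-04  1.24988523e-03]
 [ 3.44197726e-04  9.62954365e-01  2.69664185e-01 -6.80049094e-02]
 [ 1.29527442e-04 -2.69664242e-01  9.62954402e-01 -1.33602661e-01]
 [ 0.00000000e+00  0.00000000e+00  0.00000000e+00  1.00000000e+00]]
```

View pics/top0.png

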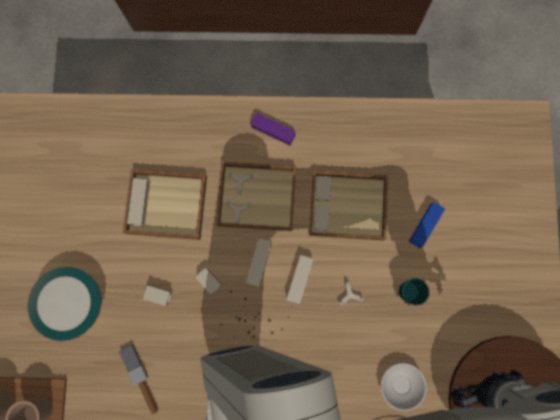

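View pics/side0.png

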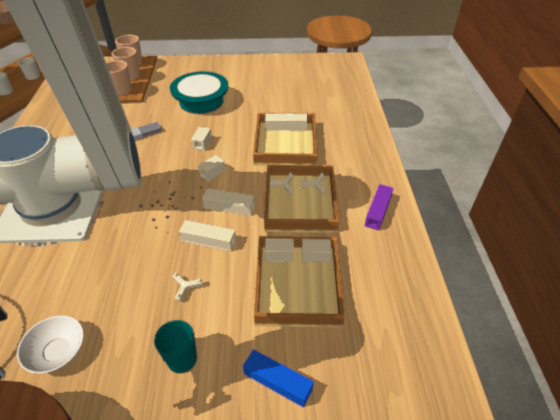

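Top view: long tray at about (166,205), stilt tray (257,197), short tray (348,206). The long posts are near (258,263) and (300,279), the short posts near (157,296) and (208,281), and the stilt near (350,293). I'll zoom in next.

```bash
python3 - <<'E'
import cv2
im=cv2.imread('pics/top0.png')
c=im[230:325,130:390]; cv2.imwrite('pics/z1.png',cv2.convertScaleAbs(cv2.resize(c,None,fx=3,fy=3,interpolation=cv2.INTER_CUBIC),alpha=1.3))
c=im[155:250,115:395]; cv2.imwrite('pics/z2.png',cv2.convertScaleAbs(cv2.resize(c,None,fx=2.8,fy=2.8,interpolation=cv2.INTER_CUBIC),alpha=1.3))
E
```

```text
(no output)
```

View pics/z1.png

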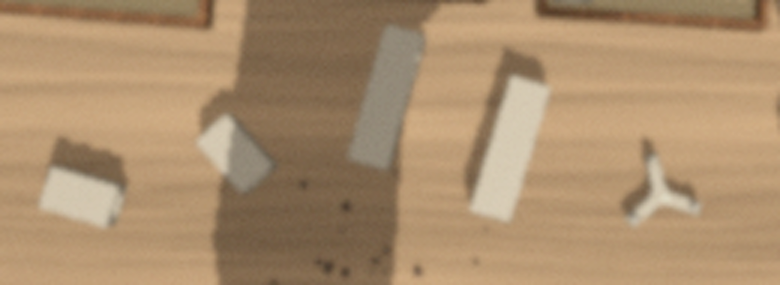

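View pics/z2.png

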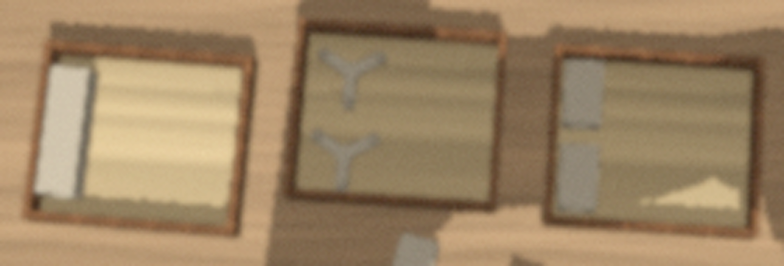

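```bash
cat > h.py <<'E'
import numpy as np, cv2
def back(K,T,uv,z):
    uv=np.atleast_2d(np.asarray(uv,float)); fx,fy,cx,cy=K
    d=np.c_[(uv[:,0]-cx)/fx,(uv[:,1]-cy)/fy,np.ones(len(uv))]@T[:3,:3].T
    o=T[:3,3]; return (o+d*((z-o[2])/d[:,2])[:,None])[:,:2]
def proj(K,T,P):
    fx,fy,cx,cy=K; p=(np.atleast_2d(P)-T[:3,3])@T[:3,:3]
    return np.c_[p[:,0]/p[:,2]*fx+cx,p[:,1]/p[:,2]*fy+cy]
def K(c): return c['fx'],c['fy'],c['cx'],c['cy']
E
python3 - <<'E'
from h import *
from cell import imaging
c=imaging.camera('top');T=c['world_from_camera'];k=K(c)
z1=lambda p:(np.array(p,float)+.5)/3-.5+[130,230]
z2=lambda p:(np.array(p,float)+.5)/2.8-.5+[115,155]
P={'shortL':[(52,167),(123,187),(109,226),(38,206)],'shortR':[(229,112),(274,166),(243,192),(196,142)],
'longL':[(387,25),(424,34),(387,168),(348,158)],'longR':[(512,74),(549,87),(509,220),(469,209)]}
for n,p in P.items():
    w=back(k,T,z1(p),.038); (ctr,s,a)=cv2.minAreaRect(w.astype(np.float32)*1000)
    print(n,w.mean(0).round(4),np.round(s,1),round(a,1),[round(float(np.linalg.norm(w[i]-w[(i+1)%4])*1000),1) for i in range(4)], [round(float(np.degrees(np.arctan2(*(w[(i+1)%4]-w[i])[::-1]))),1) for i in range(4)])
w=back(k,T,z1([(660,195),(651,156),(632,222),(698,212)]),.02)
print('stilt',w.round(4).tolist())
Tr={'long':[(48,43),(256,58),(238,236),(24,217)],'stilt':[(299,19),(506,37),(495,210),(288,200)],'short':[(554,45),(762,58),(758,238),(543,224)]}
for n,p in Tr.items():
    w=back(k,T,z2(p),.04)
    print(n,w.mean(0).round(4),[round(float(np.linalg.norm(w[i]-w[(i+1)%4])*1000),1) for i in range(4)], [round(float(np.degrees(np.arctan2(*(w[(i+1)%4]-w[i])[::-1]))),1) for i in range(4)])
print(back(k,T,[(413,291)],.088))
E
```

```text
shortL [0.3643 0.2598] [68.6 36.3] 75.6 [67.1, 36.2, 66.9, 36.3] [-104.4, 162.8, 75.7, -16.7]
shortR [0.4053 0.1221] [63.9 39.7] 43.7 [63.9, 35.8, 62.3, 39.7] [-138.2, 131.1, 45.4, -46.3]
longL [ 0.4588 -0.0129] [ 36.3 125.7] 75.9 [34.8, 125.1, 36.3, 124.8] [-102.8, 165.9, 76.8, -14.8]
longR [ 0.4147 -0.1251] [ 37.  126.7] 73.1 [35.5, 124.0, 37.1, 126.7] [-108.4, 163.8, 75.8, -16.9]
stilt [[0.3742, -0.2621], [0.4091, -0.254], [0.3497, -0.2368], [0.3597, -0.2965]]
long [0.6137 0.2497] [209.2, 178.4, 211.5, 175.5] [-93.3, 176.8, 85.9, -3.9]
stilt [ 0.6397 -0.0024] [208.1, 174.0, 203.3, 182.6] [-94.2, 177.3, 88.1, -1.2]
short [ 0.6189 -0.2566] [207.1, 179.7, 209.8, 179.6] [-92.8, 178.0, 87.2, -2.9]
[[ 0.38700237 -0.41850267]]
```

```bash
cat >> h.py <<'E'
from cell import r, imaging
def R(yaw):
    a=np.radians(yaw);c,s=np.cos(a),np.sin(a)
    return np.array([[c,s,0],[s,-c,0],[0,0,-1.]])
def best(p,yaw):
    # choose half turn with joint 6 nearest zero/current
    o=[]
    for y in (yaw,yaw+180):
        q=r.solve_ik(p,R(y))
        if q is not None: o.append((np.abs(np.array(q)-r.get_state()['qpos']).max()+ (1000 if abs(q[5])>170 else 0),y))
    return min(o)[1]
def go(x,y,z,yaw):
    p=[x,y,z]; yy=best(p,yaw); r.move_to(p,R(yy)); return yy
def wrist(name):
    s=r.get_state();c=imaging.camera('wrist');T=np.eye(4);T[:3,:3]=s['tool_rot'];T[:3,3]=s['ee_pos']
    T=T@c['hand_eye'];cv2.imwrite(f'pics/{name}.png',c['frame'][:,:,::-1]);np.savez(f'pics/{name}.npz',K=K(c),T=T)
    return c['frame'],K(c),T
def draw(name,polys):
    d=np.load(f'pics/{name}.npz');im=cv2.imread(f'pics/{name}.png')
    for p in polys: cv2.polylines(im,[np.round(proj(d['K'],d['T'],p)).astype(int)],True,(0,0,255),1)
    cv2.imwrite(f'pics/{name}_o.png',im)
def rect(x,y,z,yaw,L,W):
    a=np.radians(yaw);u=np.array([np.cos(a),np.sin(a)]);v=np.array([-u[1],u[0]])
    return np.array([[*(np.array([x,y])+i*L/2*u+j*W/2*v),z] for i,j in((1,1),(1,-1),(-1,-1),(-1,1))])
def star(x,y,z,ph):
    o=[]
    for k in range(3):
        a=np.radians(ph+120*k); o+= [[x,y,z],[x+.038*np.cos(a),y+.038*np.sin(a),z]]
    return np.array(o)
E
python3 - <<'E'
from h import *
print(go(.3742,-.262,.16,102)); wrist('w1'); draw('w1',[star(.3733,-.2625,.013,12)])
print(r.get_state()['time'],r.get_state()['qpos'])
E
```

```text
282
1.4833 [-4.56355372e+01  8.09739705e+00 -1.93609264e+01  6.25006224e+01
 -1.02218065e-02  1.22417966e+02]
```

View pics/w1_o.png

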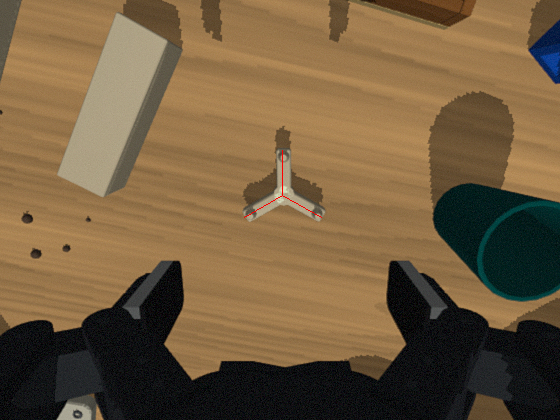

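The overlay matches the stilt: centre at pixel (283,195), one arm up. Next I pick it by that arm.

```bash
cat >> h.py <<'E'
def down(z,v=.1,fl=None):
    p=r.get_state()['ee_pos'].copy(); return r.move_l([p[0],p[1],z],v=v,force_limit=fl)
E
python3 - <<'E'
from h import *
a=np.radians(12);p=np.array([.3733,-.2625])+.018*np.array([np.cos(a),np.sin(a)])
r.move_gripper(.045)
print(go(*p,.07,102)); print(down(.012,.06,10),r.get_state()['ee_pos'])
r.move_gripper(0.0);s=r.get_state();print(s['gripper_width'],s['contact_force'])
down(.16,.1);s=r.get_state();print(s['gripper_width'],s['contact_force'],s['time']);wrist('w2')
E
```

```text
282
False [ 0.39098901 -0.25879738  0.01226377]
0.010484165834556625 [-1.42521334  0.7677856   5.95091577]
0.010527618653684468 [ 0.15930803  0.30845243 -0.70379771] 5.5667
```

View pics/w2.png

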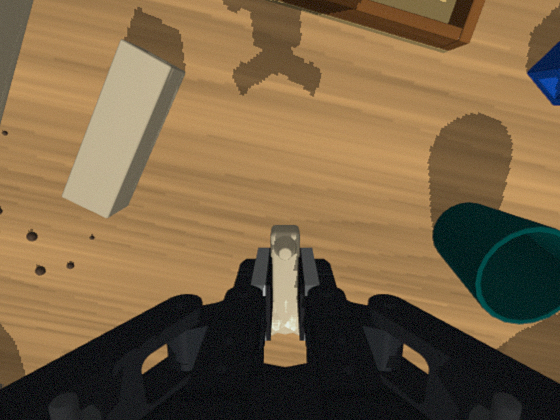

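The stilt is held level by one arm (285,240). I'll check the tray from above before placing it.

```bash
python3 - <<'E'
from h import *
print(go(.60,-.03,.24,90)); wrist('w3'); draw('w3',[rect(.6397,-.0024,.04,-2.9,.18,.21),rect(.6397,-.0024,.04,-2.9,.164,.194)])
print(r.get_state()['time'])
E
```

```text
270
6.8833
```

View pics/w3_o.png

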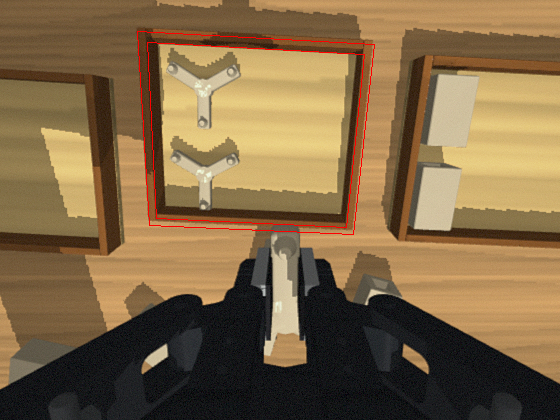

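```bash
python3 - <<'E'
from h import *
print(go(.658,-.047,.12,90)); down(.032,.12); s0=r.get_state()['contact_force']
print(down(.0195,.02,4),r.get_state()['ee_pos'],s0)
r.move_gripper(.035); down(.15,.12); r.move_to([.57,-.08,.24],R(270)); wrist('w4'); print(r.get_state()['time'])
E
```

```text
270
True [ 0.65820479 -0.04767566  0.02041222] [-0.23791856  0.04922747 -0.07107546]
11.1667
```

View pics/w4.png

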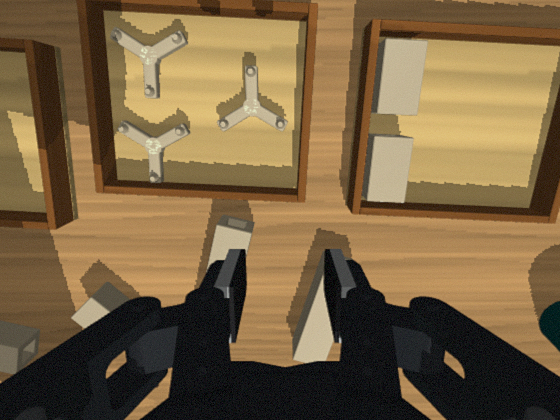

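The stilt is on the floor at (252,108), clear of the others. Long posts next, starting with a check from the hover point.

```bash
python3 - <<'E'
from h import *
r.move_gripper(.085)
go(.4147,-.1251,.16,74); wrist('w5'); draw('w5',[rect(.4147,-.1251,.038,-16,.127,.038),rect(.4588,-.0129,.038,-14,.127,.038)])
print(r.get_state()['time'])
E
```

```text
12.5167
```

View pics/w5_o.png

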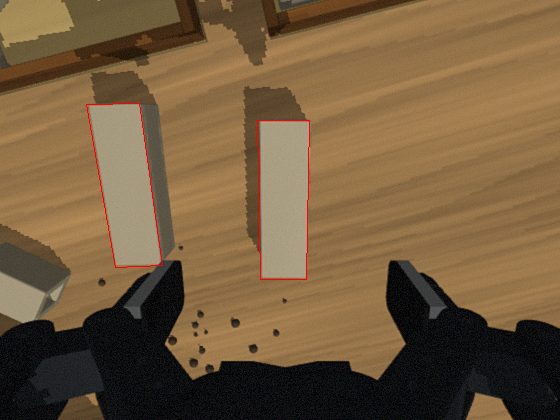

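Both outlines match. I'll pick this post and carry it to a hover point by the long tray.

```bash
cat >> h.py <<'E'
def pick(x,y,yaw,z=.015):
    yy=go(x,y,.09,yaw); f=down(z,.08,12); r.move_gripper(0.0); s=r.get_state(); print('pick',yy,f,s['ee_pos'].round(4),s['gripper_width'])
    down(.15,.12); s=r.get_state(); print('lift',s['gripper_width'],s['contact_force'].round(2),s['time'])
E
python3 - <<'E'
from h import *
pick(.4147,-.1251,74.2)
go(.53,.2,.25,86.4); wrist('w6'); draw('w6',[rect(.6137,.2497,.04,-3.6,.18,.21),rect(.6137,.2497,.04,-3.6,.164,.194)])
print(r.get_state()['time'])
E
```

```text
pick 254.2 False [ 0.4156 -0.125   0.0154] 0.03714737932021205
lift 0.03701029715187758 [-0.14  0.7  -3.14] 15.7667
18.0833
```

View pics/w6_o.png

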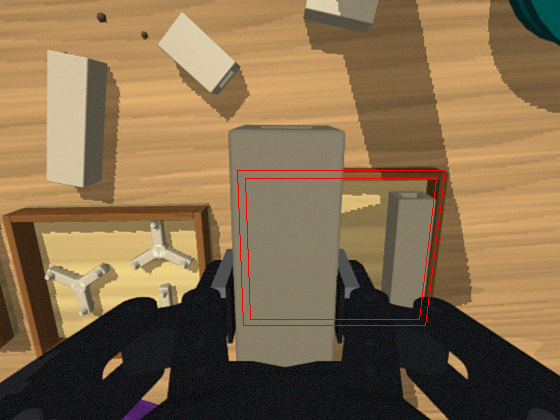

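```bash
cat >> h.py <<'E'
def place(x,y,yaw,z=.0225,op=.047):
    yy=go(x,y,.13,yaw); down(.034,.12); f=down(z,.02,5); s=r.get_state(); print('place',yy,f,s['ee_pos'].round(4),s['contact_force'].round(1))
    r.move_gripper(op); down(.15,.12); print(r.get_state()['time'])
E
python3 - <<'E'
from h import *
place(.6143,.2597,86.4)
c=imaging.camera('top'); 
r.move_to([.50,.22,.25],R(86.4-180)); wrist('w7')
E
```

```text
place 86.4 True [0.6145 0.2595 0.0235] [-0.8  0.2  5.2]
21.7
```

View pics/w7.png

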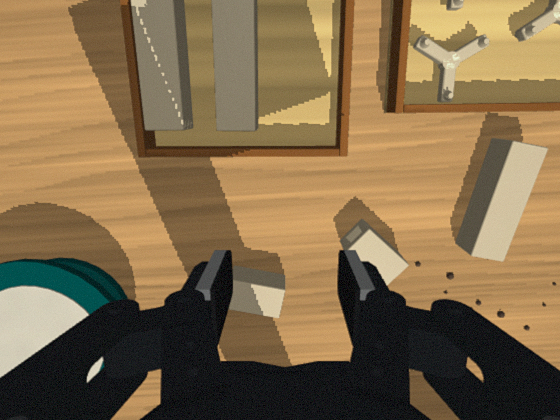

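First long post lies flat at (236,65), with ample room to its right. Now the second.

```bash
python3 - <<'E'
from h import *
r.move_gripper(.085)
pick(.4588,-.0129,75.8)
place(.6104,.1968,86.4,op=.046)
r.move_gripper(.085)
r.move_to([.45,.14,.25],R(86.4-180)); wrist('w8')
draw('w8',[rect(.4053,.1221,.038,43.7,.064,.038),rect(.3643,.2598,.038,75,.064,.038)])
E
```

```text
pick 75.8 False [ 0.4592 -0.0127  0.0154] 0.037375472801664616
lift 0.0368908452777696 [ 0.09 -0.26 -2.84] 30.2167
place 86.4 True [0.6103 0.1958 0.0235] [-0.1 -0.8  5.4]
34.175
```

View pics/w8_o.png

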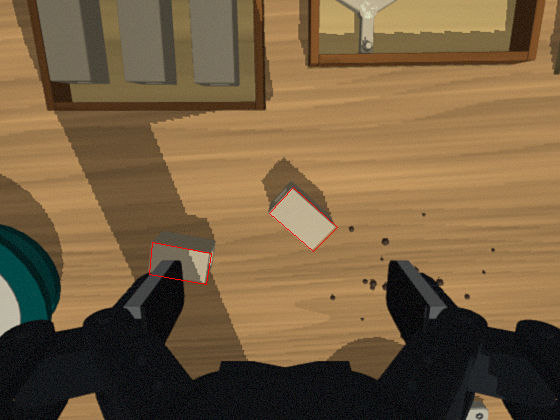

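Both long posts are flat side by side at (145,40) and (212,40), and both short outlines match. Short posts next.

```bash
python3 - <<'E'
from h import *
pick(.4053,.1221,133.7)
place(.6596,-.2836,87.2,op=.055)
r.move_gripper(.085)
r.move_to([.52,-.28,.25],R(87.2-180)); wrist('w9')
draw('w9',[rect(.6189,-.2566,.04,-2.8,.18,.21),rect(.6189,-.2566,.04,-2.8,.164,.194)])
E
```

```text
pick 133.7 False [0.4057 0.1222 0.0154] 0.03736735050513413
lift 0.03748037056855437 [-0.56  0.46 -1.38] 42.225
place 87.2 True [ 0.6601 -0.2824  0.0235] [-0.2 -0.5  5.5]
46.975
```

View pics/w9_o.png

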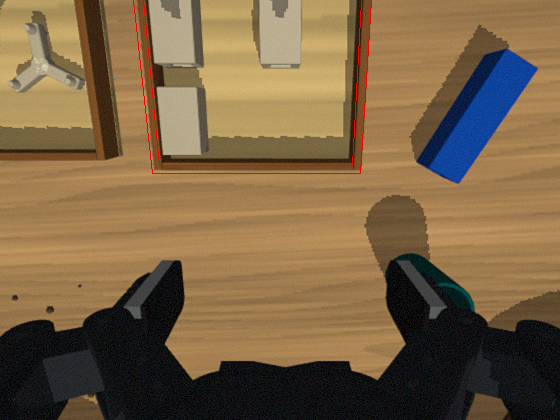

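First short post is flat at (280,35), leaving room below it for the second.

```bash
python3 - <<'E'
from h import *
pick(.3643,.2598,165.4)
place(.5767,-.2795,87.2,op=.055)
r.move_gripper(.085)
r.move_to([.53,-.27,.27],R(87.2-180)); wrist('w10')
r.set_joints([-78.644, 14.817, 1.232, 76.415, 0, 81.257])
for n in ['top','side']:
    cv2.imwrite(f'pics/{n}1.png',imaging.camera(n)['frame'][:,:,::-1])
print(r.get_state()['time'])
E
```

```text
pick 345.4 False [0.3653 0.2596 0.0154] 0.0371000013028524
lift 0.037236377694710075 [-0.29 -0.21 -1.98] 54.9583
place 267.2 True [ 0.5773 -0.2785  0.0235] [-1.3  0.2  5.2]
60.05
62.75
```

View pics/w10.png

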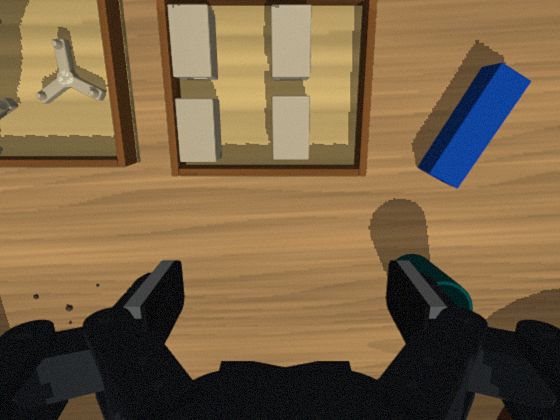

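View pics/side1.png

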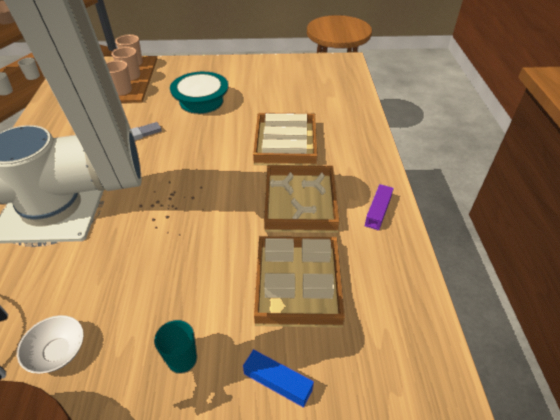

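View pics/top1.png

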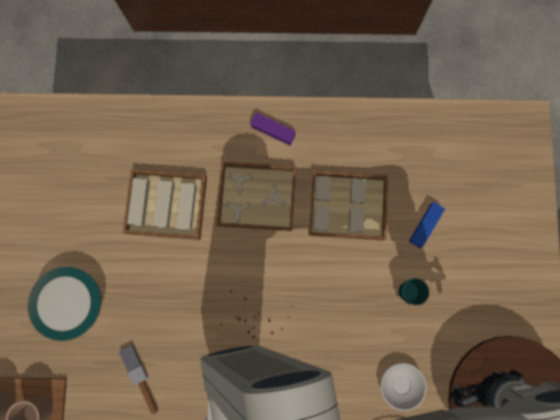

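All five pieces are flat in their own trays: top view (163,203) and (186,205), (274,197), (357,190) and (357,218). The tumbler is unmoved at (413,291), and the arm is clear of everything.

```bash
python3 -c "
from cell import r
r.close_job(); print(r.get_state()['time'])"
```

```text
the job is handed in; nothing more can be done
the job is handed in; nothing more can be done
```

All five pieces are in the trays of their own kind, and I handed the job in at about 63 s of the 120 s allowed. The hand-in call gives no verdict.

- **Placing:** Each piece was lowered slowly until the tool felt the tray floor, then released. The posts touched down at the height expected for lying on the floor, 8 mm above their pick height.
- **Final checks:** The last top, side and wrist pictures show every piece lying flat, with nothing on top of anything else. The tumbler and the blue and purple look-alikes look unmoved, and the arm is back at its start pose, touching nothing.
- **Small disagreement:** The outline I had estimated for the stilt tray was about 2–4 mm off in the wrist view. That was well inside the clearance there. No other check failed.

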